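# Close the drill jig and hold it shut

## Task

Pick the loose drill plate up by its bar grip, turn it so that its slotted end faces the upright lug on the jig base, and fit it down over the base's two locating pins, which you cannot see once the plate is over them. When it has dropped onto the pins, press it against the spring pad until it lies fully home, flat on the base, and finish like that: with the gripper still holding the plate down, because the spring lifts it if you let go. Leave the other things on the bench where they are.

Things in the scene. Friction and masses are not known exactly. Their poses are not given: they have to be found in the camera images.
- jig_base: Base of a drill jig, screwed down: dark steel block 130 (x) x 80 (y) x 22 (z) mm; origin at the centre of its underside, top face at z = 22. On top along its x axis: big pin at x = -28, brass lift pad at 0, small pin at +28, and at x = +59.5 the upright steel lug (the mark), 6x8, 14 high. Two brass blanks lie flush in its top.
- work_board: Fixed plywood board, 260 (x) x 460 (y) mm, under the work; origin at the centre of its underside, its top face, on which the jig base, the drill plate and the file lie, is 12 mm higher, at world z = 15.5 mm.
- drill_plate: Loose aluminium drill plate (the cover), 100 (x) x 64 (y) x 24 (z) mm, 0.25 kg; origin at the centre of its underside. Slot 16 wide, 10 deep in the middle of its +x end. Black bar grip on top, centred, 56 (x) x 14 (y) x 50 (z), its top at z = 74: pinch it across y. On the pins it first rests on the lift pad, underside 8 above the base's top; fully home, flat on it, its origin is 22 above the base's.
- big_pin (a point): Centre of the foot of the big steel pin, on the base's top face (base x = -28 mm): diameter 16, 18 high, cylindrical for 13, then a cone to diameter 8.
- small_pin (a point): Centre of the foot of the small steel pin, on the base's top face (base x = +28 mm): diameter 10, 14 high, cylindrical for 10, then a cone to diameter 4.
- big_hole (a point): Centre of the mouth of the hole for the big pin, in the plate's underside at plate x = -28 mm: blind, diameter 19, 20 deep, chamfered mouth, not visible from above.
- small_hole (a point): Centre of the mouth of the hole for the small pin, in the plate's underside at plate x = +28 mm (slot end): blind, diameter 13, 20 deep, chamfered mouth. The big pin does not fit it, so the plate goes on one way round only.
- lift_pad (a joint): Travel (m) of the sprung brass pad, diameter 20 mm, in the middle of the base's top: 0 = up, 8 mm out of the top face; 0.008 = level with it. It carries the plate's weight: it pushes up with 5.6 N at 0 and 8.8 N at 0.008, and lifts the plate again if it is let go.
- file_b: Bystander (sizes in mm): needle file with a blue handle, 218x18x18, lying on the board. Origin at the centre of its underside.
- caliper: Bystander (sizes in mm): sliding caliper, 56x190x8, lying flat. Origin at the centre of its underside.
- flux_tin: Bystander (sizes in mm): round flat tin, diameter 72, 29 high. Origin at the centre of its underside.
- pliers_b: Bystander (sizes in mm): pliers with red handles, 166x57x13, lying flat. Origin at the centre of its underside.
- oil_bottle: Bystander (sizes in mm): slim bottle with a needle cap, diameter 33, 119 high, standing. Origin at the centre of its underside.

How it is judged:
By the outcome, as a careful person would: the job done as asked, in the order asked, and still so for the second after the job is handed in, while the arm keeps its last pose, push and grip.
It also fails if it takes over 35 s, if anything falls off the work surface, if the arm or the gripper's body presses on something with over 40 N, if the wrist force passes 120 N, or if a joint passes its speed limit or range.

## Robot

A 6-joint arm with a two-finger parallel gripper is mounted at the origin on a cart in front of the work surface, level with it; the furniture and walls round the work are solid. World frame = base frame: x ahead of the robot, y to its left, z up, the work surface at z = 0. Lengths are in m, angles in rad, forces in N, time in s.
With the tool pointing down it reaches from about 0.425 to 0.95 m from the base axis. Payload 3.5 kg.
Tool frame: the origin (TCP) lies at the very end of the fingers, on their centre line; the grasp point (between the pads) lies 19 mm behind it; z points along the fingers, y is the line along which they close (so a half turn about z gives the same grasp; the last joint's range is limited). The gripper opens to 85 mm and grips with 20 to 120 N. Pads are 22 mm wide; open, the fingers measure 114 mm over their backs; the gripper's body (76 mm by 85 mm) begins 54 mm behind the grasp point. The pads swing forward as they close: fully open they stand 13 mm farther back than shut.
Start: joints at [1.117, 0.286, 1.577, -0, 1.279, -0.15], TCP at [0.202, 0.644, 0.231] pointing down, gripper open.
Joint ranges: [-2.77, 2.77], [-0.9, 2.22], [0.21, 2.48], [-1.53, 4.67], [0.24, 2.81], [-2.84, 2.84]. Speed limits (rad/s): [2.79, 2.79, 3.14, 3.14, 3.14, 3.14].

## Interface

Orientations are given as a unit quaternion [x, y, z, w].
In Python, from plant import ctrl gives the robot as it stands.
- The arm moves only by the tool carry_out, never from a script. Its argument "deltas" is one flat list of numbers, 6 for each row, row after row: the shift along the tool's x, y, z in m, then the turn, a rotation vector about the tool's x, y, z in rad. A call has 1 to 5 rows; each row is the pose to reach, as a shift and turn from the pose commanded when the call began, along the tool's axes at that moment; what a row does not reach only later rows make up. A row lasts 1/8 s, in which the tool goes at most 62.5 mm and 10.7 degrees, less where a joint would pass 70% of its speed; a pose out of reach is approached as far as the arm can. A call with a gripper value outside its range is refused whole. "grip" is the opening in per cent of the stroke, from 0 (shut) to 100 (fully open), set as the call begins (left out, the last holds). The fingers move at their own pace and stop on an object; "grip_force" is the grip in N (left out, the last holds). Time passes only in rows, so rows that repeat a pose let the fingers close. It gives the time, the measured TCP pose, the force, the opening and the grip force at its end, in the units of the state.
- ctrl.get_state(): the state, without advancing time (a new reading comes with each control period).
- ctrl.read_camera(name): name is "scene" or "top"; returns (picture, depth): 480x640x3 uint8, red, green, blue; 480x640 float32, m along the optical axis (not along the pixel's ray), 0 where there is no reading.
- ctrl.camera_model(name): a dict with "intrinsics" (3x3 intrinsics, pixels), "extrinsics" (4x4, takes a point from world to camera coordinates). Camera axes: x right, y down, z forward; pixel columns grow to the right and rows downward; lengths in m; the calibration is good to about 2 mm. A picture is of the moment at which its call begins. camera_model takes no time and is no camera call.
- ctrl.sign_off(): hands the job in; it is judged then, once.
Trained networks look in the newest picture that a camera, given by its name, has taken for a name from the list of things; names that differ only in an ending like _2 or _b are one class to them, and where a whole thing is asked for, a point or a joint stands for the part that bears it (a point fixed in the world has none). Each returns a list of dicts, best first, with "score" (0 to 1); they miss things now and then, are a little off and sometimes report something else, mostly with a low value. They report only what shows in the picture. A call takes as long as a camera call.
- ctrl.find_in(camera, query): "uv" ([column, row] in pixels, amid what is visible of it).
The state is a dict: "time": time; "qpos": joint angles; "dq": joint speeds; "joint_efforts": joint torques, N m; "eef_pos": TCP position; "tcp_rot": TCP orientation; "contact_force": force on the tool from outside, world axes, zero at the start; "wrist_torque": the same for the moment, N m; "opening": opening from 0.0 (shut) to 1.0 (fully open); "finger_force": force on a finger pad.
Only numpy, scipy, OpenCV 4.12 (cv2) and the standard library are available. Lean on these libraries where they do the work, as an engineer would, in place of code of your own. Each camera call takes 0.05 s, during which the arm holds its last target. There are 200 camera calls.

## Working session

There is one attempt and no reset: what is moved stays moved. The work goes in short steps, Python scripts to look and compute and a tool call to move; the robot and the scene stay as the last step left them, time stands still between calls to the robot, and variables do not carry over. Pictures are saved under pics/ and viewed, at most 10 in all, crops included, and the job is handed in when it is done.

Besides the shell and the picture viewer there is one more tool, called after "Emit:" as name(argument=value, ...) on one line, values as JSON. carry_out: Moves the arm, as the interface text tells. Its arguments: {"type":"object","properties":{"deltas":{"type":"array"},"grip":{"type":"number"},"grip_force":{"type":"number"}},"required":["deltas"]}

```bash
mkdir -p pics; ls
cat > h.py <<'E'
import numpy as np, cv2
from plant import ctrl
from scipy.spatial.transform import Rotation as R
def snap(n,f=None):
    im,d=ctrl.read_camera(n); 
    if f: cv2.imwrite('pics/'+f,im[:,:,::-1])
    return im,d
def world(n,d):
    m=ctrl.camera_model(n);K=np.array(m['intrinsics']);T=np.linalg.inv(np.array(m['extrinsics']))
    v,u=np.mgrid[:480,:640];
    P=np.stack([(u-K[0,2])/K[0,0]*d,(v-K[1,2])/K[1,1]*d,d],-1)
    return P@T[:3,:3].T+T[:3,3]
def proj(n,p):
    m=ctrl.camera_model(n);K=np.array(m['intrinsics']);E=np.array(m['extrinsics'])
    q=K@(E[:3,:3]@np.asarray(p)+E[:3,3]);return q[:2]/q[2]
E
python3 - <<'E'
from h import *
for n in('top','scene'):
    im,d=snap(n,n+'0.png');W=world(n,d);np.savez(n+'0.npz',im=im,d=d,W=W)
    m=ctrl.camera_model(n);print(n,np.round(np.linalg.inv(np.array(m['extrinsics'])),3).tolist(),m['intrinsics'])
for q in('drill_plate','jig_base'):
    for n in ('top','scene'):
        for r in ctrl.find_in(n,q)[:2]: print(q,n,r)
print(ctrl.get_state())
E
```

```text
pics
top [[-0.016, -0.98, 0.196, 0.474], [-1.0, 0.019, 0.012, 0.363], [-0.015, -0.196, -0.98, 0.887], [0.0, 0.0, 0.0, 1.0]] [[465.26183824   0.         320.59463888]
 [  0.         465.26183824 240.88852128]
 [  0.           0.           1.        ]]
scene [[0.796, -0.44, 0.415, 0.252], [-0.605, -0.594, 0.531, -0.086], [0.013, -0.674, -0.739, 0.682], [0.0, 0.0, 0.0, 1.0]] [[481.48178414   0.         319.16487876]
 [  0.         481.48178414 244.26482688]
 [  0.           0.           1.        ]]
drill_plate top {'uv': [294.1, 318.8], 'score': 0.9}
drill_plate scene {'uv': [250.5, 262.1], 'score': 0.69}
jig_base top {'uv': [423.8, 313.5], 'score': 0.96}
jig_base scene {'uv': [337.3, 349.8], 'score': 0.78}
{'time': 0.3, 'qpos': array([ 1.11701797e+00,  2.86681527e-01,  1.57720303e+00, -3.56379860e-05,
        1.27859851e+00, -1.50021308e-01]), 'dq': array([-0.00272334, -0.00390823, -0.00406601, -0.00110235, -0.00064214,
       -0.00045131]), 'joint_efforts': array([-6.66563537e-04, -4.05353916e+01, -2.92291027e+01, -1.84494161e-04,
        3.27699432e-03,  2.11796242e-05]), 'eef_pos': array([0.20178728, 0.6438871 , 0.23079758]), 'tcp_rot': array([ 1.51290204e-01,  9.88489290e-01, -4.30148120e-04, -1.16086746e-04]), 'contact_force': array([-0.86445832,  0.16751696, -0.67850088]), 'wrist_torque': array([ 0.00560632, -0.00684613, -0.02020695]), 'finger_force': 0.0, 'opening': 0.9980037140329209}
```

View pics/top0.png

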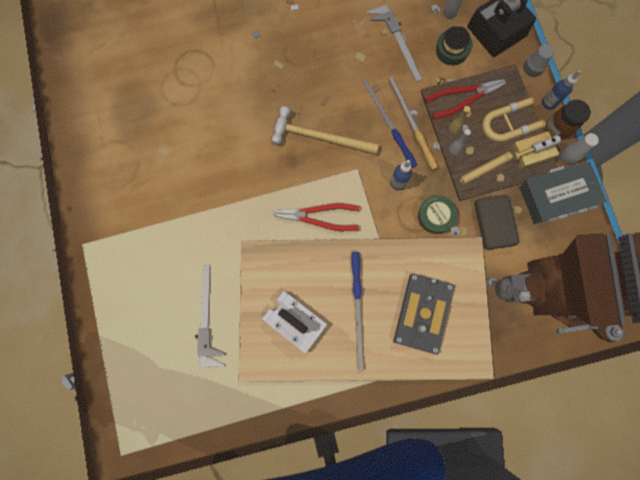

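View pics/scene0.png

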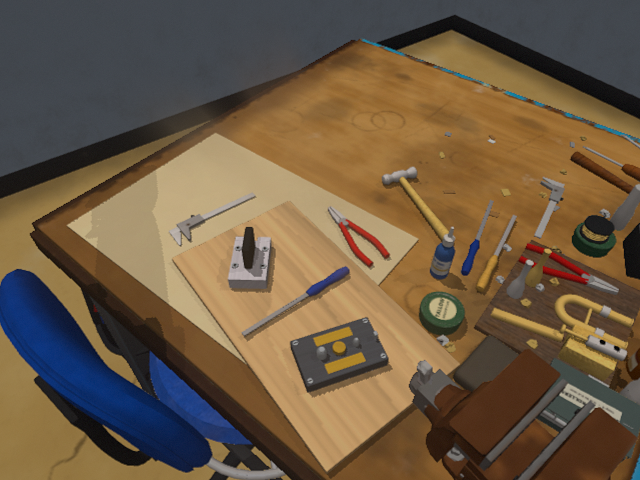

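The top view shows the plate at about (294,320) with its black grip, and the base at about (425,313), with the file between them at (358,310). The scene view agrees: plate (250,262), base (338,350). I'll fit the poses from depth and enlarge crops.

```bash
cat > fit.py <<'E'
from h import *
def rect(W,mask):
    p=W[mask][:,:2]; (c,s,a)=cv2.minAreaRect((p*1000).astype(np.float32))
    if s[0]<s[1]: s=s[::-1];a+=90
    return np.round(c,1),np.round(s,1),round(a,1),np.round(np.median(W[mask],0)*1000,1),mask.sum()
def clean(m):
    n,l,st,_=cv2.connectedComponentsWithStats(m.astype(np.uint8)); return l==1+np.argmax(st[1:,4])
E
python3 - <<'E'
from fit import *
C={'top':((294,319),(424,313)),'scene':((250,262),(338,350))}
for n in C:
    D=np.load(n+'0.npz');W=D['W'];im=D['im'];z=W[...,2]
    for k,(u,v) in zip(('plate','base'),C[n]):
        box=np.zeros(z.shape,bool);box[v-60:v+60,u-60:u+60]=1
        print(n,k,'board z',np.median(z[box&(abs(z-.0155)<.006)]))
        lo,hi=((.033,.045) if k=='plate' else (.031,.044))
        print('  face',*rect(W,clean(box&(z>lo)&(z<hi))))
        if k=='plate': print('  grip',*rect(W,clean(box&(z>.080)&(z<.1))))
        else: print('  tall',[rect(W,clean(box&(z>.0425)&(z<.06)))])
a=[cv2.resize(np.load(n+'0.npz')['im'][v-45:v+45,u-45:u+45],(390,290),interpolation=cv2.INTER_CUBIC) for n in C for u,v in C[n]]
cv2.imwrite('pics/crops.png',np.vstack([np.hstack(a[:2]),np.hstack(a[2:])])[:,:,::-1])
E
```

```text
top plate board z 0.01465876505609709
  face [498.  423.4] [100.3  63.9] 51.7 [496.1 421.   38.8] 1663
  grip [497.8 423.1] [55.7 14. ] 51.6 [497.9 422.9  88.1] 275
top base board z 0.014443187019834713
  face [509.1 188.3] [130.2  80.5] 163.4 [507.8 189.3  36.6] 3060
  tall [(array([509.5, 188.4]), array([18.1, 17.7]), 89.0, array([509.4, 188.4,  44.8]), np.int64(85))]
scene plate board z 0.016654405902639446
  face [496.2 421.2] [101.4  64.3] 51.8 [488.6 409.   40.7] 1342
  grip [496.  420.7] [57.  14.9] 52.9 [494.3 416.9  89.8] 251
scene base board z 0.0166054301153441
  face [507.5 187. ] [130.2  82. ] 163.5 [503.  181.8  38.6] 3908
  tall [(array([507.3, 186.6]), array([19. , 18.6]), 88.9, array([506.7, 186. ,  46.3]), np.int64(131))]
```

View pics/crops.png

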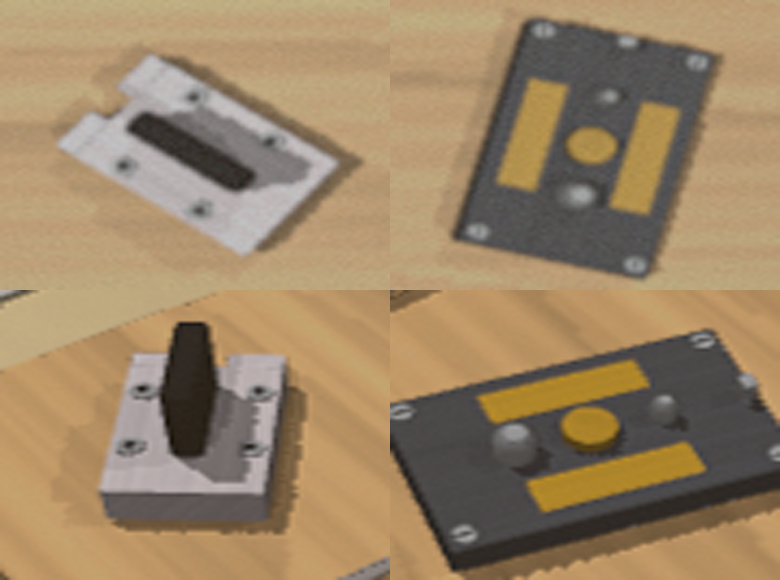

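The plate's slot faces world yaw +51.7°, with the plate centre at about (497, 422) mm. The base's lug faces yaw −16.6°, with its centre at about (508, 188) mm. Next I move above the plate and turn +69°.

Emit:
carry_out(deltas=[-0.05, -0.0176, 0.0086, 0, 0, -0.172, -0.1, -0.0352, 0.0172, 0, 0, -0.344, -0.149, -0.0528, 0.0258, 0, 0, -0.517, -0.199, -0.0704, 0.0344, 0, 0, -0.689, -0.249, -0.088, 0.043, 0, 0, -0.861], grip=100)

```text
time: 0.92
eef_pos: [0.4144, 0.4845, 0.1882]
tcp_rot: [-0.278, 0.961, 0.0, 0.0]
contact_force: [-0.1, -0.5, 0.1]
opening: 1.0
finger_force: 0.0
```

```bash
cat >> h.py <<'E'
def go(x,y,z,yaw):
    "tool-frame delta to reach world x,y,z with tool y axis at yaw deg, tool down"
    s=ctrl.get_state();A=R.from_quat(s['tcp_rot']);p=s['eef_pos']
    a=np.radians(yaw);yt=np.array([np.cos(a),np.sin(a),0]);zt=np.array([0,0,-1.]);xt=np.cross(yt,zt)
    B=R.from_matrix(np.stack([xt,yt,zt],1))
    print('t',round(s['time'],2),'pos',np.round(p,4),'F',np.round(s['contact_force'],1),'M',np.round(s['wrist_torque'],2),'op',round(float(s['opening']),3),'ff',s['finger_force'])
    print('delta',np.round(A.inv().apply(np.array([x,y,z])-p),4),np.round((A.inv()*B).as_rotvec(),4))
E
python3 - <<'E'
from h import *
go(.497,.4222,.16,141.7)
W=np.load('top0.npz')['W'];
# tall things near base work
m=(W[...,2]>.08)&(W[...,2]<.5)&(abs(W[...,0]-.45)<.3)&(W[...,1]<.3)
P=W[m];print(np.c_[P.min(0),P.max(0)], [ (y,np.round(P[abs(P[:,1]-y)<.01].max(0),2).tolist()) for y in np.arange(-.15,.3,.04) if (abs(P[:,1]-y)<.01).any()])
E
```

```text
t 0.93 pos [0.4144 0.4845 0.1882] F [-0.1 -0.5  0.1] M [ 0.    0.03 -0.03] op 1.0 ff 0.0
delta [-0.0366 -0.0968  0.0282] [ 0.      0.0004 -0.3393]
[[ 0.24503857  0.61676855]
 [-0.13288389  0.27554865]
 [ 0.0800237   0.20717614]] [(np.float64(-0.10999999999999999), [0.62, -0.1, 0.2]), (np.float64(-0.06999999999999998), [0.61, -0.06, 0.21]), (np.float64(-0.02999999999999997), [0.62, -0.02, 0.21]), (np.float64(0.010000000000000037), [0.59, 0.02, 0.14]), (np.float64(0.050000000000000044), [0.57, 0.06, 0.16]), (np.float64(0.2100000000000001), [0.28, 0.22, 0.13]), (np.float64(0.2500000000000001), [0.26, 0.26, 0.12])]
```

Emit:
carry_out(deltas=[-0.018, -0.048, 0.014, 0, 0, -0.17, -0.0366, -0.0968, 0.028, 0, 0, -0.339, -0.0366, -0.0968, 0.06, 0, 0, -0.339, -0.0366, -0.0968, 0.06, 0, 0, -0.339])

```text
time: 1.42
eef_pos: [0.4939, 0.421, 0.1248]
tcp_rot: [-0.433, 0.902, -0.0, -0.004]
contact_force: [-0.8, -0.4, -0.1]
opening: 0.998
finger_force: 0.0
```

Run:
```python
from h import *
go(.497,.4222,.0455,141.7)
```

```text
t 1.43 pos [0.4939 0.421  0.1248] F [-0.8 -0.4 -0.1] M [-0.    0.02  0.03] op 0.998 ff 0.0
delta [-0.0034 -0.0019  0.0793] [ 0.0026 -0.0067 -0.0075]
```

Emit:
carry_out(deltas=[-0.003, -0.002, 0.025, 0, 0, -0.005, -0.003, -0.002, 0.045, 0, 0, -0.005, -0.003, -0.002, 0.045, 0, 0, -0.005])

```text
time: 1.8
eef_pos: [0.4972, 0.4236, 0.0815]
tcp_rot: [-0.436, 0.9, -0.0, -0.002]
contact_force: [0.1, 0.4, 0.1]
opening: 0.995
finger_force: 0.0
```

Run:
```python
from h import *
go(.497,.4222,.0455,141.7)
```

```text
t 1.8 pos [0.4972 0.4236 0.0815] F [0.1 0.4 0.1] M [-0.05 -0.    0.04] op 0.995 ff 0.0
delta [ 0.0011 -0.0008  0.0361] [ 0.0014 -0.0038 -0.0003]
```

Emit:
carry_out(deltas=[0.001, -0.001, 0.018, 0, 0, 0, 0.001, -0.001, 0.035, 0, 0, 0, 0.001, -0.001, 0.035, 0, 0, 0])

```text
time: 2.17
eef_pos: [0.4975, 0.4216, 0.0458]
tcp_rot: [-0.435, 0.9, -0.0, -0.002]
contact_force: [0.2, -1.1, 0.4]
opening: 0.999
finger_force: 0.0
```

Emit:
carry_out(deltas=[0, 0, 0, 0, 0, 0, 0, 0, 0, 0, 0, 0, 0, 0, 0, 0, 0, 0, 0, 0, 0, 0, 0, 0, 0, 0, 0, 0, 0, 0], grip=0, grip_force=60)

```text
time: 2.8
eef_pos: [0.4992, 0.4228, 0.0489]
tcp_rot: [-0.436, 0.9, 0.0, 0.0]
contact_force: [-1.4, 1.0, 1.8]
opening: 0.157
finger_force: 59.2
```

Emit:
carry_out(deltas=[0, 0, 0, 0, 0, 0, 0, 0, 0, 0, 0, 0])

```text
time: 3.05
eef_pos: [0.4992, 0.4228, 0.0489]
tcp_rot: [-0.435, 0.9, 0.0, 0.0]
contact_force: [-0.9, 1.2, 3.6]
opening: 0.154
finger_force: 59.2
```

Run:
```python
from h import *
go(.497,.4222,.0455,141.7)
```

```text
t 3.05 pos [0.4992 0.4228 0.0489] F [-0.9  1.2  3.6] M [0.1  0.18 0.03] op 0.154 ff 59.18052613735199
delta [0.0019 0.0013 0.0034] [-0.      0.0008 -0.0012]
```

Emit:
carry_out(deltas=[0, 0, -0.01, 0, 0, 0, 0, 0, -0.04, 0, 0, 0, 0, 0, -0.08, 0, 0, 0, 0, 0, -0.08, 0, 0, 0])

```text
time: 3.55
eef_pos: [0.5012, 0.4236, 0.1324]
tcp_rot: [-0.436, 0.9, 0.0, 0.004]
contact_force: [1.0, 0.3, -3.0]
opening: 0.156
finger_force: 58.7
```

Run:
```python
from h import *
go(.5083,.1876,.130,73.4)
```

```text
t 3.55 pos [0.5012 0.4236 0.1324] F [ 1.   0.3 -3. ] M [ 0.02 -0.03  0.01] op 0.156 ff 58.70851814746857
delta [ 0.1807 -0.152   0.0015] [0.0017 0.0082 1.191 ]
```

Emit:
carry_out(deltas=[0.0258, -0.0217, 0, 0, 0, 0.17, 0.0516, -0.0434, 0, 0, 0, 0.34, 0.0774, -0.0651, 0, 0, 0, 0.51, 0.103, -0.0868, 0, 0, 0, 0.68, 0.129, -0.1086, 0, 0, 0, 0.85])

```text
time: 4.18
eef_pos: [0.5026, 0.2523, 0.1258]
tcp_rot: [-0.023, 1.0, -0.001, -0.002]
contact_force: [-0.4, -0.4, -2.5]
opening: 0.154
finger_force: 58.7
```

Run:
```python
from h import *
go(.5083,.1876,.130,73.4)
```

```text
t 4.17 pos [0.5026 0.2523 0.1258] F [-0.4 -0.4 -2.5] M [-0.01 -0.02 -0.01] op 0.154 ff 58.65541398525238
delta [-0.0028 -0.0649 -0.0041] [-0.0019 -0.0036  0.3354]
```

Emit:
carry_out(deltas=[-0.0014, -0.033, -0.002, 0, 0, 0.168, -0.0028, -0.065, -0.004, 0, 0, 0.335, -0.0028, -0.065, -0.004, 0, 0, 0.335, -0.0028, -0.065, -0.004, 0, 0, 0.335])

```text
time: 4.68
eef_pos: [0.5093, 0.1893, 0.1309]
tcp_rot: [0.141, 0.99, -0.0, -0.001]
contact_force: [-0.1, 0.1, -2.3]
opening: 0.157
finger_force: 59.0
```

Run:
```python
from fit import *
go(.5083,.1876,.130,73.4)
for n in ('top','scene'):
    im,d=snap(n,n+'1.png');W=world(n,d);z=W[...,2]
    p=ctrl.get_state()['eef_pos']
    zt=p[2]-.0489+.0395; near=(np.hypot(W[...,0]-p[0],W[...,1]-p[1])<.085)
    m=clean(near&(abs(z-zt)<.006))
    print(n,zt,*rect(W,m),'base vis',rect(W,near&(abs(z-.0375)<.004))[4])
    u,v=proj(n,p).astype(int);np.save(n+'1.npy',np.array([u,v]))
    cv2.imwrite('pics/c_%s1.png'%n,cv2.resize(im[v-50:v+90,u-70:u+70],(560,560),interpolation=cv2.INTER_CUBIC)[:,:,::-1])
a=[cv2.imread('pics/c_%s1.png'%n) for n in ('top','scene')]
cv2.imwrite('pics/c1.png',cv2.resize(np.hstack(a),(800,400)))
```

```text
t 4.67 pos [0.5093 0.1893 0.1309] F [-0.1  0.1 -2.3] M [ 0.03 -0.03 -0.07] op 0.157 ff 58.96106779575348
delta [ 0.0005 -0.0019  0.001 ] [-0.0007 -0.0023  0.0068]
top 0.12179820601301533 [484.2 202.3] [56.9 47.1] 73.6 [479.2 211.4 120.6] 700 base vis 781
scene 0.12205434855012556 [507.1 190.3] [100.3  66.8] 163.6 [487.  176.  122.9] 1859 base vis 2593
```

View pics/c1.png

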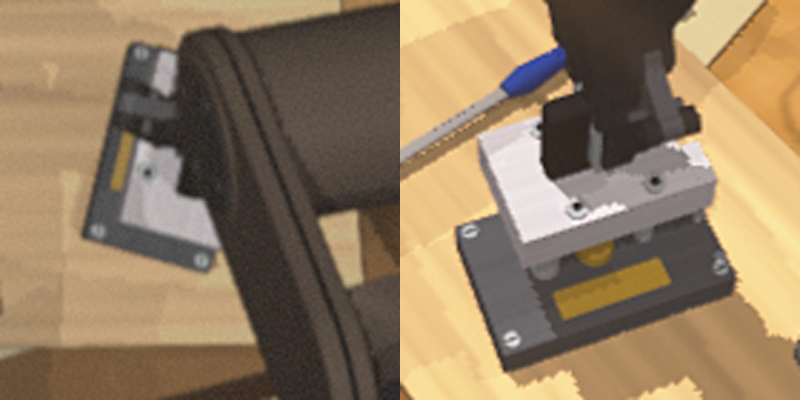

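The plate is held level and hovers over the base, with its slot end towards the lug (upper right in the scene view), and the pins still show underneath. I'll refine the plate and base centres in the same camera.

```bash
cat > ref.py <<'E'
from fit import *
def edges(W,m,L,B,yaw):
    a=np.radians(yaw);ex=np.array([np.cos(a),np.sin(a)]);ey=np.array([-ex[1],ex[0]])
    p=W[m][:,:2]*1000;x=p@ex;y=p@ey;o=[]
    for u,w,s in((x,y,1),(y,x,1)):
        b=np.round(w/3).astype(int);lo=[];hi=[];c=[]
        for k in np.unique(b):
            q=u[b==k]
            if len(q)>4: lo.append(q.min());hi.append(q.max());c.append(k*3)
        o.append((np.median(lo),np.median(hi)))
    (x0,x1),(y0,y1)=o
    return np.round([x0,x1,x1-x0,(x0+x1)/2,y0,y1,y1-y0,(y0+y1)/2],1), (x0+x1)/2*ex+(y0+y1)/2*ey
E
python3 - <<'E'
from ref import *
s=ctrl.get_state();p=s['eef_pos'];print(p)
im,d=snap('scene');W=world('scene',d);z=W[...,2];near=np.hypot(W[...,0]-p[0],W[...,1]-p[1])<.085
for tol in(.003,.0045): 
    m=clean(near&(abs(z-.1230)<tol)&(im.min(-1)>70)); print(np.median(z[m]),edges(W,m,100,64,-16.6))
D=np.load('scene0.npz');W0=D['W'];z0=W0[...,2];b=np.hypot(W0[...,0]-.508,W0[...,1]-.188)<.09
print('base',edges(W0,clean(b&(abs(z0-.0386)<.004)),130,80,-16.6))
b=np.hypot(W0[...,0]-.497,W0[...,1]-.4222)<.07
print('plate0',edges(W0,clean(b&(abs(z0-.0406)<.004)),100,64,51.7))
a=np.radians(-16.6);e=np.array([np.cos(a),np.sin(a)]);print('tcp in base axes',p[:2]@e*1000,p[:2]@[-e[1],e[0]]*1000)
E
```

```text
[0.50957883 0.18985226 0.13145435]
0.1231876081049314 (array([382. , 415.1,  33.1, 398.6, 295.2, 322.3,  27.1, 308.7]), array([470.1555156 , 182.00810115]))
0.12318142836152074 (array([382. , 415.1,  33.1, 398.5, 295. , 322.3,  27.3, 308.7]), array([470.11890483, 181.93745561]))
base (array([368.6, 497. , 128.4, 432.8, 284.1, 363. ,  78.9, 323.5]), array([507.16782315, 186.41803697]))
plate0 (array([ 588.3,  686.7,   98.4,  637.5, -159.5,  -96.9,   62.6, -128.2]), array([495.76172927, 420.84038488]))
tcp in base axes 434.10231485793133 327.5204484414178
```

Emit:
carry_out(deltas=[-0.0016, -0.0029, 0.018, 0, 0, 0.003, -0.0016, -0.0029, 0.035, 0, 0, 0.003, -0.0016, -0.0029, 0.035, 0, 0, 0.003, -0.0016, -0.0029, 0.035, 0, 0, 0.003])

```text
time: 5.32
eef_pos: [0.5109, 0.186, 0.097]
tcp_rot: [0.143, 0.99, -0.0, -0.0]
contact_force: [-0.1, -0.1, -1.9]
opening: 0.154
finger_force: 58.8
```

```bash
cat > m2.py <<'E'
from ref import *
import sys
s=ctrl.get_state();p=s['eef_pos']
go(p[0],p[1],p[2],73.4)
a=np.radians(-16.6);e=np.array([np.cos(a),np.sin(a)]);f=np.array([-e[1],e[0]]);q=p[:2]*1000;print('tcp in base axes',q@e,q@f)
im,d=snap('scene','scene_%s.png'%sys.argv[1]);W=world('scene',d);z=W[...,2]-.0011
zt=p[2]-.0489+.0395
P=W[...,:2]*1000;x=P@e;y=P@f
# visible top face away from grip/fingers: low-y strip and low-x strip
top=(abs(z-zt)<.003)
print('z err',np.median(z[top&(abs(y-q@f+22)<8)&(abs(x-q@e)<45)])-zt)
lo=[];hi=[]
for k in range(-40,42,3):
    m=top&(abs(x-q@e-k)<1.5)&(y<q@f-15)&(y>q@f-45)
    if m.sum()>4: lo.append((k,y[m].min()))
for k in range(-28,30,3):
    m=top&(abs(y-q@f-k)<1.5)&(x<q@e-32)&(x>q@e-65)
    if m.sum()>4: hi.append((k,x[m].min()))
lo=np.array(lo);hi=np.array(hi)
print('ylow',np.median(lo[:,1]),'slope deg',np.degrees(np.polyfit(*lo.T,1)[0]),'xlow',np.median(hi[:,1]),'slope',np.degrees(np.polyfit(*hi.T,1)[0]),len(lo),len(hi))
print('plate-base x,y:',np.median(hi[:,1])-.8+50-432.8,np.median(lo[:,1])-.7+32-323.5)
np.save('last.npy',im)
E
python3 m2.py 2
```

```text
t 5.33 pos [0.5109 0.186  0.097 ] F [-0.1 -0.1 -1.9] M [ 0.02 -0.02 -0.  ] op 0.154 ff 58.832382559776306
delta [0. 0. 0.] [-0.0002 -0.0005  0.0031]
tcp in base axes 436.4553807325889 324.2168142343553
z err 0.00018483219196303857
ylow 292.0278764742202 slope deg 0.25067763058163056 xlow 384.4414137292413 slope -0.056626562722797605 28 20
plate-base x,y: 0.8414137292412533 -0.17212352577979573
```

Residual is +0.8 mm along base x, so I correct that and start down gently.

Emit:
carry_out(deltas=[0.0008, 0, 0.003, 0, 0, 0, 0.0008, 0, 0.006, 0, 0, 0, 0.0008, 0, 0.009, 0, 0, 0, 0.0008, 0, 0.012, 0, 0, 0, 0.0008, 0, 0.012, 0, 0, 0])

```text
time: 6.0
eef_pos: [0.5099, 0.1861, 0.0849]
tcp_rot: [0.143, 0.99, -0.0, -0.0]
contact_force: [0.1, 0.6, -2.3]
opening: 0.158
finger_force: 58.9
```

```bash
python3 m2.py 3
```

```text
t 6.0 pos [0.5099 0.1861 0.0849] F [ 0.1  0.6 -2.3] M [ 0.01 -0.06  0.01] op 0.158 ff 58.85526180267334
delta [0. 0. 0.] [-0.0004 -0.0007  0.0029]
tcp in base axes 435.4656788928183 324.0371224030158
z err 0.00010177317679023468
ylow 291.94664601844727 slope deg 0.2533161842535609 xlow 383.420901058611 slope -0.24895530729081858 28 20
plate-base x,y: -0.17909894138904292 -0.2533539815527206
```

Emit:
carry_out(deltas=[0, 0, 0.002, 0, 0, 0, 0, 0, 0.004, 0, 0, 0, 0, 0, 0.006, 0, 0, 0, 0, 0, 0.007, 0, 0, 0, 0, 0, 0.007, 0, 0, 0])

```text
time: 6.68
eef_pos: [0.5102, 0.1862, 0.0789]
tcp_rot: [0.143, 0.99, -0.0, -0.0]
contact_force: [-1.7, -1.5, 2.9]
opening: 0.157
finger_force: 59.6
```

The plate has dropped onto the pins and rests on the pad: TCP is 0.0789, as predicted. Now pressing down.

Emit:
carry_out(deltas=[0, 0, 0.002, 0, 0, 0, 0, 0, 0.004, 0, 0, 0, 0, 0, 0.006, 0, 0, 0, 0, 0, 0.008, 0, 0, 0, 0, 0, 0.009, 0, 0, 0], grip=0, grip_force=90)

```text
time: 7.3
eef_pos: [0.5103, 0.1862, 0.071]
tcp_rot: [0.143, 0.99, -0.0, -0.001]
contact_force: [-8.2, -2.7, 16.7]
opening: 0.147
finger_force: 91.5
```

```bash
python3 m2.py 4
```

```text
t 7.3 pos [0.5103 0.1862 0.071 ] F [-8.2 -2.7 16.7] M [-0.37  1.38 -0.  ] op 0.147 ff 91.52521133422852
delta [0. 0. 0.] [-0.0007 -0.001   0.0031]
tcp in base axes 435.80683688850115 324.23433397375334
z err 0.0002780439105673771
ylow 291.86012758251553 slope deg -0.03566270508502398 xlow 383.73475823594424 slope -0.22315853485495254 28 20
plate-base x,y: 0.13475823594421854 -0.3398724174844574
```

Emit:
carry_out(deltas=[0.0008, -0.0003, 0, 0, 0, 0, 0.0008, -0.0003, 0.001, 0, 0, 0, 0.0008, -0.0003, 0.001, 0, 0, 0, 0.0008, -0.0003, 0.001, 0, 0, 0])

```text
time: 7.85
eef_pos: [0.5102, 0.1862, 0.0709]
tcp_rot: [0.143, 0.99, -0.0, 0.0]
contact_force: [-7.3, -2.3, 14.2]
opening: 0.156
finger_force: 91.8
```

```bash
python3 m2.py 5
python3 - <<'E'
import cv2,numpy as np
im=np.load('last.npy');cv2.imwrite('pics/c5.png',cv2.resize(im[270:420,240:440],(800,600),interpolation=cv2.INTER_CUBIC)[:,:,::-1])
E
```

```text
t 7.85 pos [0.5102 0.1862 0.0709] F [-7.3 -2.3 14.2] M [-0.36  1.19  0.  ] op 0.156 ff 91.81888818740845
delta [0. 0. 0.] [0.     0.0009 0.0032]
tcp in base axes 435.7277106617128 324.1992909390912
z err 0.0001242299565979571
ylow 292.04722696608826 slope deg 0.3218816213950032 xlow 383.62780298175505 slope -0.4691472913609452 28 20
plate-base x,y: 0.027802981755030487 -0.15277303391172836
```

View pics/c5.png

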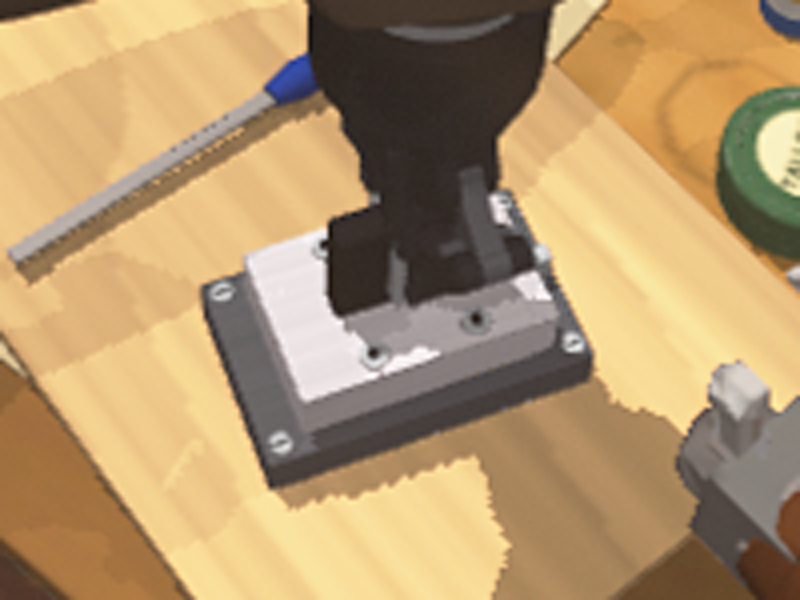

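The plate lies flat on the base, inside its outline, with the slot end at the lug and the file untouched. I'll add a little preload and check it's steady and level.

Emit:
carry_out(deltas=[0.0005, 0, 0.001, 0, 0, 0, 0.0005, 0, 0.002, 0, 0, 0, 0.0005, 0, 0.002, 0, 0, 0, 0.0005, 0, 0.002, 0, 0, 0])

```text
time: 8.4
eef_pos: [0.5102, 0.1862, 0.0709]
tcp_rot: [0.143, 0.99, -0.0, 0.001]
contact_force: [-11.4, -3.2, 24.2]
opening: 0.148
finger_force: 93.2
```

Emit:
carry_out(deltas=[0, 0, 0, 0, 0, 0, 0, 0, 0, 0, 0, 0, 0, 0, 0, 0, 0, 0, 0, 0, 0, 0, 0, 0, 0, 0, 0, 0, 0, 0])

```text
time: 9.02
eef_pos: [0.5102, 0.1862, 0.0708]
tcp_rot: [0.143, 0.99, -0.0, 0.001]
contact_force: [-11.6, -4.1, 24.4]
opening: 0.153
finger_force: 93.2
```

```bash
python3 m2.py 6
python3 - <<'E'
from h import *
p=ctrl.get_state()['eef_pos'];im,d=snap('scene');W=world('scene',d)
a=np.radians(-16.6);e=np.array([np.cos(a),np.sin(a)]);f=np.array([-e[1],e[0]])
x=(W[...,:2]-[.5075,.187])@e;y=(W[...,:2]-[.5075,.187])@f;z=W[...,2]
for n,m in(('plate',(abs(x)<.046)&(y<-.017)&(y>-.029)|(x<-.032)&(x>-.047)&(abs(y)<.028)),('base',(abs(x)<.062)&(y<-.034)&(y>-.038)|(x<-.054)&(x>-.062)&(abs(y)<.036))):
    zz=.0625 if n=='plate' else .0385
    m&=abs(z-zz)<.004
    c=np.linalg.lstsq(np.c_[x[m],y[m],np.ones(m.sum())],z[m],rcond=None)[0];print(n,m.sum(),np.degrees(c[:2]),c[2]*1000)
print(ctrl.get_state()['contact_force'])
E
```

```text
t 9.03 pos [0.5102 0.1862 0.0708] F [-11.6  -4.1  24.4] M [-0.69  1.79 -0.08] op 0.153 ff 93.20104837417603
delta [0. 0. 0.] [-0.0005  0.0012  0.0034]
tcp in base axes 435.7218619022932 324.2138993420644
z err 0.00021413426139232916
ylow 291.8770488952137 slope deg -0.11239464048315324 xlow 383.72868200538494 slope -0.16201183483918652 28 20
plate-base x,y: 0.12868200538491692 -0.3229511047862843
plate 760 [ 0.01973545 -0.48727163] 62.73529025824316
base 453 [0.08060942 0.00367502] 38.73191256978656
[-11.46690272  -4.2152858   24.84691412]
```

```bash
python3 -c "
from plant import ctrl
print(ctrl.sign_off())"
```

```text
the job is handed in; nothing more can be done
None
```

The drill plate is on both pins with its slotted end at the lug, lying flat on the base (top face measured 24.0 mm above the base's), and the gripper is still holding it down with about 24 N; I handed the job in at about 9 s, and the result of the judging was not shown.

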